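Hang a spoked pulley on the swing-out J-hook

ROBOT

A 6-joint arm with a two-finger parallel gripper is mounted at the origin on a cart in front of the work surface, level with it; the furniture and walls round the work are solid. World frame = base frame: x ahead of the robot, y to its left, z up, the work surface at z = 0. Lengths are in mm, angles in degrees, forces in N, time in s.
With the tool pointing down it reaches from about 300 to 850 mm from the base axis. Payload 4.2 kg.
Tool frame: the origin (TCP) lies midway between the tips of the shut fingers; the grasp point (between the pads) lies 19 mm behind it; z points along the fingers, y is the line along which they close (so a half turn about z gives the same grasp; the last joint's range is limited). The gripper opens to 91 mm and grips with 3 to 60 N. Pads are 32 mm wide; open, the fingers measure 118 mm over their backs; the gripper's body (76 mm by 178 mm) begins 60 mm behind the grasp point.
Start: joints at [70.76, 18.312, 89.639, -0, 72.044, -1.146], TCP at [178.585, 546.584, 177.976] pointing down, gripper open.
Joint ranges: [-177.97, 177.97], [-48.28, 115.42], [12.27, 149.76], [-77.06, 257.06], [2.81, 150.46], [-146.56, 146.56]. Speed limits (degrees/s): [147.25, 147.25, 180, 180, 180, 180].

INTERFACE

Orientations are given as [roll, pitch, yaw] about the fixed x, y, z axes, in that order (R = Rz(yaw) Ry(pitch) Rx(roll)).
In Python, from workcell import env gives the robot as it stands.
- The arm moves only by the shell command python3 drive.py [OPENING] [FORCE], which reads ROWS from standard input. ROWS is one flat JSON list of numbers that holds 1 to 8 rows one after another, with no inner brackets; each row has 6 numbers: dx, dy, dz in mm, then a rotation vector rx, ry, rz in degrees; each row shifts and turns the commanded pose from where the row before left it, along the tool's axes as they then stand; what a row does not reach is not made up. A row lasts 1/10 s, in which the tool goes at most 50 mm and 8.59 degrees, less where a joint would pass 70% of its speed; a pose out of reach is approached as far as the arm can. OPENING is the finger opening in mm, set as the command begins (- or left out keeps the last). The fingers move at their own pace and stop on an object; FORCE is the grip in N (left out, the last holds). Time passes only in rows, so rows that do not move let the fingers close. It prints the time, the measured TCP pose, the force, the opening and the grip force at its end. Input that does not fit is refused with a message, and nothing moves.
- env.state(): the state, without advancing time (a new reading comes with each control period).
- env.grab_frame(name): name is "scene" or "top" or "wrist"; returns the picture (384x512x3 uint8, blue, green, red); there is no depth.
- env.camera_model(name): a dict with "fx", "fy", "cx", "cy" (pixels), "T" (4x4, takes a point from camera to world coordinates). Camera axes: x right, y up, looking along -z (the intrinsics and any distortion apply to the point x, -y, -z); pixel columns grow to the right and rows downward; lengths in mm; the calibration is good to about 2 mm. A picture is of the moment at which its call begins: read the wrist's pose just before it. camera_model takes no time and is no camera call; for the wrist camera it gives the pose at the moment of the call.
- env.job_done(): hands the job in; it is judged then, once.
The state is a dict: "time_s": time; "qpos": joint angles; "qvel": joint speeds; "effort": joint torques, N m; "ee_pos": TCP position; "ee_rot": TCP orientation; "force": force on the tool from outside, world axes, zero at the start; "torque": the same for the moment, N m; "gripper_width": finger opening in mm; "gripper_force": force on a finger pad.
Only numpy, scipy, OpenCV 4.12 (cv2) and the standard library are available. Lean on these libraries where they do the work, as an engineer would, in place of code of your own. Each camera call takes 0.05 s, during which the arm holds its last target. There are 200 camera calls.

TASK

Swing the J-hook arm on the post fully out to its stop first. Then lift the spoked pulley out of its stand by its rim and hang it on the hook, rim resting on the arm inside the upturned end, and leave it hanging still. Do not let the pulley fall, and leave the solid pulley, the tape roll and the grease jar where they are.

Things in the scene. Friction and masses are not known exactly. Their poses are not given: they have to be found in the camera images.
- spoked_pulley: Larger, spoked aluminium belt pulley, 160 mm diameter, 16 mm wide, about 0.4 kg, upright in a wire stand. Origin at its centre; x is its axle (level), z up at the start. Flat-sided rim 18 mm deep (outer radius 80, inner 62 mm). Three spokes 14 mm wide: one straight down, two 60 degrees either side of straight up, so the top of the rim is free. Hub 40 mm diameter, 26 mm long, 20 mm bore.
- stand_a: Fixed wire stand of the spoked pulley: base plate 76 (x) by 160 (y) by 8 mm, origin under its centre, x along the pulley's axle. Rods carry the pulley with its centre 96 mm and its rim top 176 mm above the bench. Guide wires 102 mm high stand at y = +-62 mm on both faces of the rim, about 1 mm clear of it; nothing stands near the rim's top. Lift straight up 90 mm to come clear.
- solid_pulley: Bystander: smaller solid aluminium pulley without openings, 120 mm diameter, 16 mm wide, upright in a similar stand, rim top 140 mm above the bench. Origin at its centre, x along its axle.
- post_pivot (a point): Point on the hook arm's vertical hinge axis at the height of the arm's centre line, 250 mm above the bench. Post 20 mm thick, hinge collar 30 mm diameter with its top at 270 mm, fixed round base 150 mm diameter. Axes are the post's: fully out the arm points along -x (roughly toward the robot), folded along -y (to the right).
- hook_arm (a joint): Hinge of the hook arm about the vertical: 0 = folded along the post's -y, grows clockwise seen from above, 1.571 rad = fully out against its stop, along the post's -x. Stays where it is left; friction about 0.15 N m (1.8 N at 85 mm from the axis).
- hook_seat (a point): Point on the arm's centre line 70 mm from the hinge axis, where the rim is best hung; moves with the arm, -y points outward to the tip, z up. The arm is a level round bar 9 mm thick (top 4.5 mm above this point), free for the rim from 15 mm (collar) to 122 mm from the axis, where it turns up. Hung, the pulley's centre is 57.5 mm below this point, its axle along the arm.
- hook_tip (a point): Top of the arm's upturned end, 132 mm out from the hinge axis, 26.5 mm above the arm's centre line. The rim must pass over it from the free end.
- tape_roll: Bystander: black tape roll lying flat, 94 mm diameter, 20 mm high; origin under its centre. Leave it alone.
- grease_jar: Bystander: white jar with blue lid, 64 mm diameter, 72 mm high; origin under its centre. Leave it alone.

How it is judged:
By the outcome, as a careful person would: the job done as asked, in the order asked, and still so for the second after the job is handed in, with the robot touching nothing.
It also fails if it takes over 69 s, if anything falls off the work surface, if the arm or the gripper's body presses on something with over 40 N, if the wrist force passes 120 N, or if a joint passes its speed limit or range.

## Working session

There is one attempt and no reset: what is moved stays moved. The work goes in short steps, Python scripts to look and compute and a shell command to move; the robot and the scene stay as the last step left them, time stands still between calls to the robot, and variables do not carry over. Pictures are saved under pics/ and viewed, at most 10 in all, crops included, and the job is handed in when it is done.

```bash
ls; mkdir -p pics
python3 - <<'E'
from workcell import env
import cv2,numpy as np
s=env.state(); print(s["time_s"],s["ee_pos"],s["ee_rot"],s["gripper_width"])
for n in ["scene","top"]:
    cv2.imwrite(f"pics/{n}0.png",cv2.resize(env.grab_frame(n),(800,600),interpolation=cv2.INTER_CUBIC))
    m=env.camera_model(n); print(n,{k:(np.round(v,3).tolist() if not isinstance(v,str) else v) for k,v in m.items()})
E
```

```text
drive.py
pics
workcell.py
0.0 [178.38048934 546.00280194 177.1074547 ] [-1.79894330e+02 -2.02689209e-03  1.61904372e+02] 91.39969589745616
scene {'fx': 364.373, 'fy': 364.373, 'cx': 261.842, 'cy': 187.796, 'T': [[0.744, 0.481, -0.464, -57.835], [-0.668, 0.546, -0.505, -648.681], [0.01, 0.686, 0.728, 1081.55], [0.0, 0.0, 0.0, 1.0]]}
top {'fx': 393.534, 'fy': 393.534, 'cx': 254.471, 'cy': 190.513, 'T': [[-0.027, 0.994, -0.11, 359.717], [-1.0, -0.027, 0.002, -6.814], [-0.001, 0.111, 0.994, 1690.824], [0.0, 0.0, 0.0, 1.0]]}
```

View pics/scene0.png

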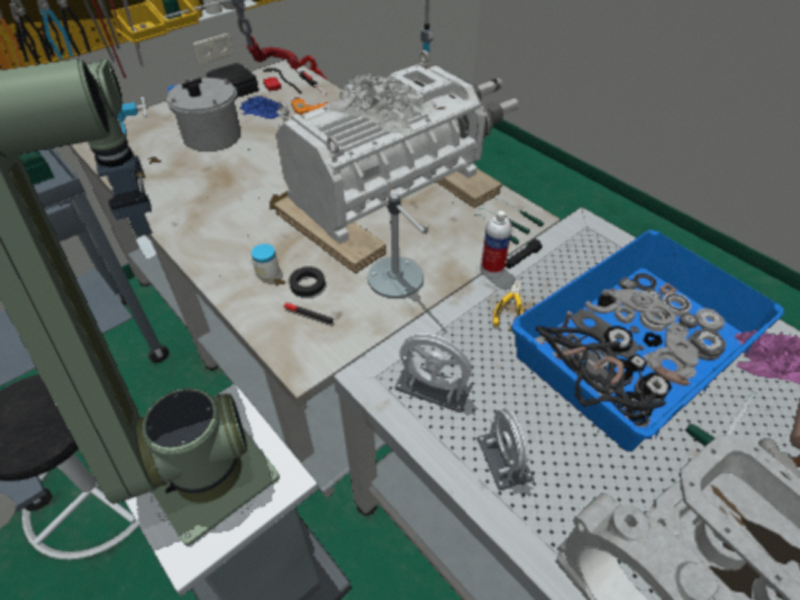

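View pics/top0.png

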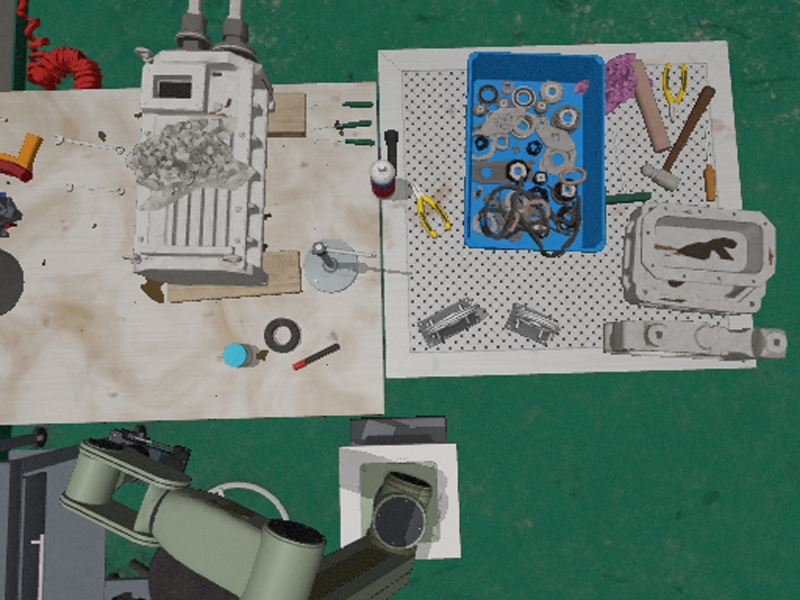

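The scene picture shows the spoked pulley at (437,365), the solid one at (508,447), the post top at (394,203) and the arm tip at (425,230). The top picture shows the post at (320,246), the tip at (373,255), the spoked pulley at (450,322), the tape roll and the jar. I'll enlarge both.

```bash
cat > h.py <<'E'
from workcell import env
import cv2,numpy as np
def ray(m,p):
    T=np.array(m["T"]); d=T[:3,:3]@np.array([(p[0]-m["cx"])/m["fx"],-(p[1]-m["cy"])/m["fy"],-1]); return T[:3,3],d/np.linalg.norm(d)
def tri(obs):
    A=np.zeros((3,3));b=np.zeros(3);L=[]
    for m,p in obs:
        o,d=ray(m,p);P=np.eye(3)-np.outer(d,d);A+=P;b+=P@o;L.append((o,P))
    X=np.linalg.solve(A,b); return X,[np.linalg.norm(P@(X-o)) for o,P in L]
def onz(m,p,z):
    o,d=ray(m,p); return o+d*(z-o[2])/d[2]
def proj(m,X):
    T=np.array(m["T"]); c=T[:3,:3].T@(np.asarray(X)-T[:3,3]); return np.array([m["cx"]+m["fx"]*c[0]/-c[2],m["cy"]-m["fy"]*c[1]/-c[2]])
E
python3 - <<'E'
from h import *
t=env.grab_frame("top");s=env.grab_frame("scene")
a=cv2.resize(t[145:235,185:375],None,fx=4.2,fy=4.2,interpolation=cv2.INTER_CUBIC)
b=cv2.resize(s[120:270,225:345],None,fx=4,fy=4,interpolation=cv2.INTER_CUBIC)
cv2.imwrite("pics/tc.png",a);cv2.imwrite("pics/sc.png",b)
E
```

```text
(no output)
```

View pics/tc.png

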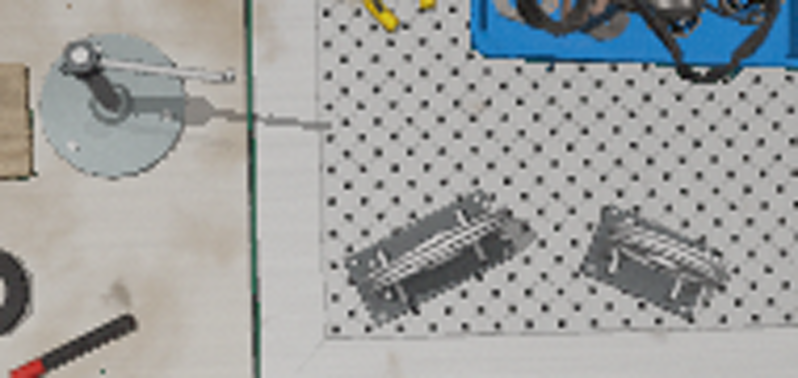

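View pics/sc.png

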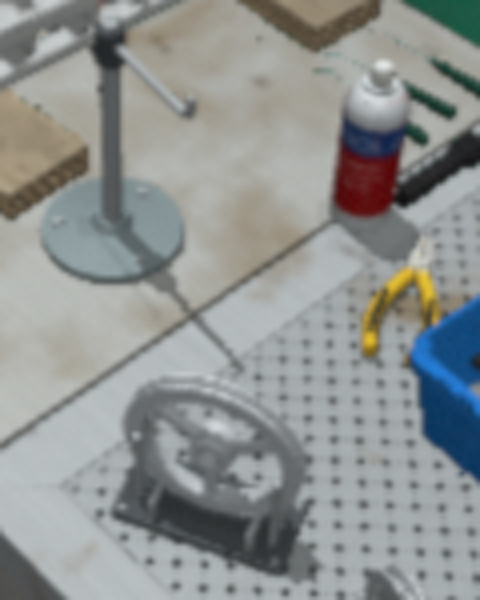

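The crops show: post cap at tc(82,57)/sc(108,35), arm tip at tc(229,74)/sc(188,105), base disc centre tc(113,105)/sc(113,229). The rim runs tc(375,281)–(520,215), the stand plate corners are at tc(347,262),(376,324),(480,192), and the hub is at sc(208,452).

Run:
```python
from h import *
mt,ms=env.camera_model("top"),env.camera_model("scene")
T=lambda x,y:(mt,((x+.5)/4.2-.5+185,(y+.5)/4.2-.5+145)); S=lambda x,y:(ms,((x+.5)/4-.5+225,(y+.5)/4-.5+120))
for n,o in dict(cap=[T(82,57),S(108,38)],tip=[T(229,74),S(188,103)],hub=[T(449,250),S(208,452)]).items(): print(n,*tri(o))
print("base",onz(*T(113,105),8),onz(*S(113,229),8))
for c in [(347,262),(376,324),(480,192)]: print("plate",onz(*T(*c),8))
print("rim ends @z~110",onz(*T(375,281),110),onz(*T(520,215),110))
print("tape",onz(mt,(282/1.5625,335/1.5625),10),"jar",onz(mt,(237/1.5625,355/1.5625),72), onz(mt,(535/1.5625,322/1.5625),100))
print(proj(mt,[0,0,0]))
print(env.camera_model("wrist")); print(env.state()["ee_pos"],env.state()["ee_rot"])
```

```text
cap [644.83009972 175.22171779 249.09492859] [np.float64(1.4266749941335193), np.float64(1.4266749941335937)]
tip [623.23263995  44.67576699 265.54980484] [np.float64(1.1588779476715916), np.float64(1.1588779476716364)]
hub [ 472.50746481 -154.92998109  100.13017469] [np.float64(5.634031669675311), np.float64(5.634031669675434)]
base [642.77078757 173.38214051   8.        ] [640.01132617 167.72954915   8.        ]
plate [474.32290876 -62.76954107   8.        ]
plate [410.51266494 -90.29094019   8.        ]
plate [ 542.44518472 -201.1323303     8.        ]
rim ends @z~110 [448.46339571 -85.59954599 110.        ] [ 508.1176831  -226.89296763  110.        ]
tape [452.50053031 308.52238121  10.        ] jar [399.81455733 415.19652235  72.        ] [ 463.61948219 -363.9989987   100.        ]
[255.58170138 321.09404955]
{'fx': 273.6346247793961, 'fy': 273.6346247793961, 'cx': 255.51398725072067, 'cy': 192.6724629630421, 'T': array([[ 3.11773472e-01, -9.15250436e-01, -2.55174334e-01,
         1.06663634e+02],
       [ 9.50156205e-01,  3.00122344e-01,  8.44379310e-02,
         5.70327800e+02],
       [-6.98334029e-04, -2.68780984e-01,  9.63201067e-01,
         3.84855768e+02],
       [ 0.00000000e+00,  0.00000000e+00,  0.00000000e+00,
         1.00000000e+00]])}
[178.48755839 546.24712092 177.47805186] [-1.79941582e+02 -2.90769449e-03  1.61901327e+02]
```

```bash
cat >> h.py <<'E'
from scipy.spatial.transform import Rotation as Ro
def go(*ts,s=None):
    s=s or env.state(); p=np.array(s["ee_pos"]); R=Ro.from_euler("xyz",s["ee_rot"],degrees=True).as_matrix()
    print("t",round(s["time_s"],1),"p",p.round(1),"rot",np.round(s["ee_rot"],1))
    for t in ts: print("->",t,"tool delta",(R.T@(np.array(t)-p)).round(1)); p=np.array(t)
E
echo '[0, 0, -30, 0, 0, 8.17, 0, 0, -30, 0, 0, 8.17, 0, 0, -30, 0, 0, 8.17, 0, 0, -30, 0, 0, 8.17, 0, 0, -30, 0, 0, 8.17, 0, 0, -30, 0, 0, 8.17, 0, 0, 0, 0, 0, 0, 0, 0, 0, 0, 0, 0]' | python3 drive.py 0
python3 - <<'E'
from h import *
go([420,150,357],[540,110,360],[660,60,360])
E
```

```text
time_s: 1.0
ee_pos: [178.6, 546.6, 357.9]
ee_rot: [180.0, -0.0, 113.0]
force: [0.7, -0.3, -0.4]
gripper_width: 30.6
gripper_force: 0.0
t 1.0 p [178.6 546.6 357.9] rot [180.  -0. 113.]
-> [420, 150, 357] tool delta [-459.3   67.6    0.8]
-> [540, 110, 360] tool delta [-83.6  94.9  -3. ]
-> [660, 60, 360] tool delta [-92.9  91.   -0. ]
```

```bash
echo '[-38, 5, 0, 0, 0, 0, -38, 5, 0, 0, 0, 0, -38, 6, 0, 0, 0, 0, -38, 6, 0, 0, 0, 0, -38, 6, 0, 0, 0, 0, -38, 6, 0, 0, 0, 0, -38, 6, 0, 0, 0, 0, -38, 6, 0, 0, 0, 0]' | python3 drive.py; echo '[-38, 6, 0, 0, 0, 0, -38, 6, 0, 0, 0, 0, -38, 6, 0, 0, 0, 0, -38, 6, 0, 0, 0, 0, 0, 0, 0, 0, 0, 0, 0, 0, 0, 0, 0, 0, 0, 0, 0, 0, 0, 0]' | python3 drive.py
python3 - <<'E'
from h import *
go([540,110,360],[660,60,360])
m=env.camera_model("wrist"); f=env.grab_frame("wrist"); np.save("w1.npy",f); import pickle; pickle.dump(m,open("w1.pk","wb"))
cv2.imwrite("pics/w1.png",cv2.resize(f,(800,600)))
for X in [[643,174,270],[643,174,250],[620,45,276],[512,194,276],[472,-155,176]]: print(X,proj(m,X).round())
E
```

```text
time_s: 1.8
ee_pos: [339.1, 282.5, 356.1]
ee_rot: [-179.8, 0.1, 113.0]
force: [0.8, 0.0, 0.2]
gripper_width: 0.5
gripper_force: 0.0
time_s: 2.5
ee_pos: [419.6, 154.2, 357.1]
ee_rot: [-179.9, -0.0, 113.0]
force: [0.5, 0.2, -0.6]
gripper_width: 0.3
gripper_force: 0.0
t 2.5 p [419.6 154.2 357.1] rot [-179.9   -0.   113. ]
-> [540, 110, 360] tool delta [-87.7  93.6  -3.2]
-> [660, 60, 360] tool delta [-92.8  91.   -0.2]
[643, 174, 270] [437. 244.]
[643, 174, 250] [427. 237.]
[620, 45, 276] [368. 326.]
[512, 194, 276] [348. 188.]
[472, -155, 176] [214. 344.]
```

```bash
echo '[-30, 31, 0, 0, 0, 0, -30, 31, 0, 0, 0, 0, -30, 31, 0, 0, 0, 0, -30, 31, 0, 0, 0, 0, -30, 31, 0, 0, 0, 0, -10, 31, 0, 0, 0, 0, 0, 15, 0, 0, 0, 0, 0, 0, 0, 0, 0, 0]' | python3 drive.py
python3 - <<'E'
from h import *
go([668,82,360],[668,82,234])
E
```

```text
time_s: 3.35
ee_pos: [669.1, 86.4, 355.5]
ee_rot: [-179.9, -0.1, 113.0]
force: [0.1, -0.1, -0.7]
gripper_width: 0.3
gripper_force: 0.0
t 3.4 p [669.1  86.4 355.5] rot [-1.799e+02 -1.000e-01  1.130e+02]
-> [668, 82, 360] tool delta [-3.6 -2.7 -4.5]
-> [668, 82, 234] tool delta [ -0.2   0.3 126. ]
```

```bash
echo '[0, 0, 30, 0, 0, 0, 0, 0, 30, 0, 0, 0, 0, 0, 30, 0, 0, 0, 0, 0, 30, 0, 0, 0, 0, 0, 0, 0, 0, 0, 0, 0, 0, 0, 0, 0]' | python3 drive.py
python3 - <<'E'
from h import *
m=env.camera_model("wrist"); f=env.grab_frame("wrist")
cv2.imwrite("pics/w2.png",cv2.resize(f,(640,480)))
for X in [[643,174,270],[630,90,250],[620,45,276]]: print(X,proj(m,X).round())
P=np.array([643,174]);psi=np.radians(-8.7)
# finger centre path at r=85, leading the arm by 22mm behind
o=[]
for th in np.radians([0,15,30,45,60,75,90]):
    d=np.array([np.sin(psi-th),-np.cos(psi-th)]); n=np.array([-d[1],d[0]])  # d rotated +90 = behind the cw motion
    o.append([*(P+85*d+22*n).round(),235])
go(*o)
E
```

```text
time_s: 3.95
ee_pos: [667.2, 85.3, 238.9]
ee_rot: [180.0, -0.0, 113.0]
force: [-0.4, -0.4, 0.1]
gripper_width: 0.5
gripper_force: 0.0
[643, 174, 270] [275.  91.]
[630, 90, 250] [212. 196.]
[620, 45, 276] [170. 258.]
t 4.0 p [668.1  85.2 240.2] rot [179.8   0.  112.9]
-> [np.float64(652.0), np.float64(87.0), 235] tool delta [  7.9 -14.1   5.1]
-> [np.float64(629.0), np.float64(87.0), 235] tool delta [  9.  -21.2  -0.1]
-> [np.float64(607.0), np.float64(94.0), 235] tool delta [ 15.  -17.5  -0.1]
-> [np.float64(588.0), np.float64(106.0), 235] tool delta [ 18.5 -12.8  -0.1]
-> [np.float64(572.0), np.float64(123.0), 235] tool delta [21.9 -8.1 -0. ]
-> [np.float64(561.0), np.float64(143.0), 235] tool delta [22.7 -2.3 -0. ]
-> [np.float64(556.0), np.float64(165.0), 235] tool delta [22.2  4.  -0. ]
```

View pics/w2.png

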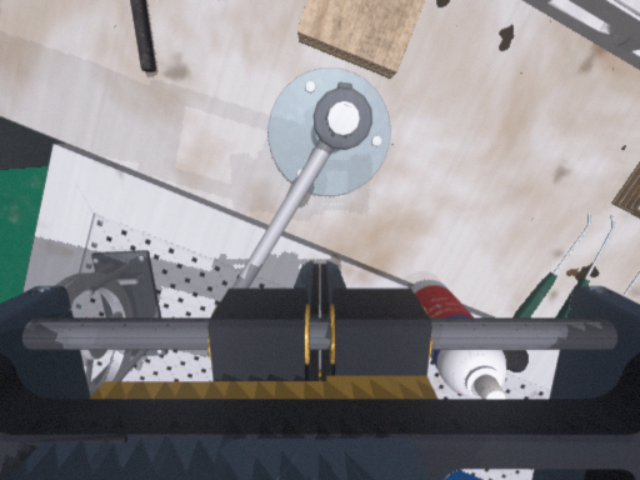

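The wrist view shows the cap at (343,118), matching the prediction, and the shut fingers at (320,330) behind the arm. I'll push it round now.

```bash
echo '[8, -14, 5, 0, 0, 0, 5, -11, 0, 0, 0, 0, 5, -11, 0, 0, 0, 0, 7, -9, 0, 0, 0, 0, 8, -9, 0, 0, 0, 0, 9, -7, 0, 0, 0, 0, 9, -6, 0, 0, 0, 0, 0, 0, 0, 0, 0, 0]' | python3 drive.py; echo '[11, -4, 0, 0, 0, 0, 11, -4, 0, 0, 0, 0, 11, -1, 0, 0, 0, 0, 11, -1, 0, 0, 0, 0, 11, 2, 0, 0, 0, 0, 0, 0, 0, 0, 0, 0]' | python3 drive.py
python3 - <<'E'
from h import *
go([556,165,235])
m=env.camera_model("wrist"); f=env.grab_frame("wrist")
cv2.imwrite("pics/w3.png",cv2.resize(f,(640,480)))
E
```

```text
time_s: 4.8
ee_pos: [585.2, 106.4, 233.4]
ee_rot: [180.0, -0.0, 113.0]
force: [0.1, 0.3, 0.5]
gripper_width: 0.5
gripper_force: 0.0
time_s: 5.4
ee_pos: [557.2, 154.6, 233.0]
ee_rot: [180.0, -0.0, 113.0]
force: [0.2, 0.8, -0.5]
gripper_width: 0.7
gripper_force: 0.0
t 5.4 p [557.2 154.6 233. ] rot [180.  -0. 113.]
-> [556, 165, 235] tool delta [10.  3. -2.]
```

View pics/w3.png

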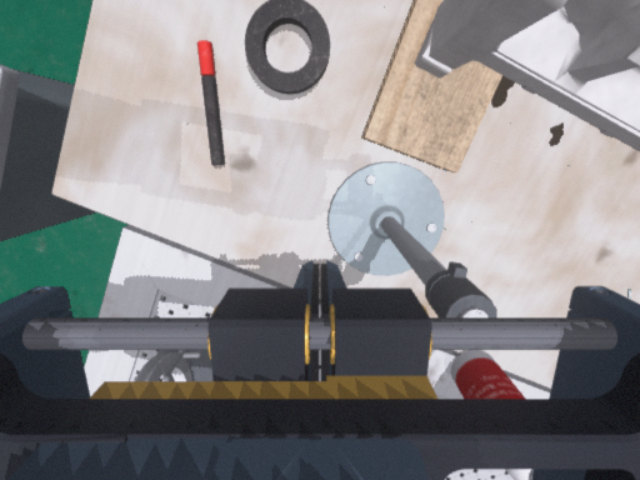

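The post cap is at (472,300), but the arm does not show in front of the fingers. I'll check from the fixed cameras.

Run:
```python
from h import *
t=env.grab_frame("top");s=env.grab_frame("scene")
a=cv2.resize(t[130:200,180:280],(800,300)[:1]*1+(300,)) if 0 else cv2.resize(t[130:230,170:270],(400,400),interpolation=cv2.INTER_CUBIC)
b=cv2.resize(s[100:200,200:300],(400,400),interpolation=cv2.INTER_CUBIC)
cv2.imwrite("pics/c4.png",np.hstack([a,b]))
```

```text
(no output)
```

View pics/c4.png

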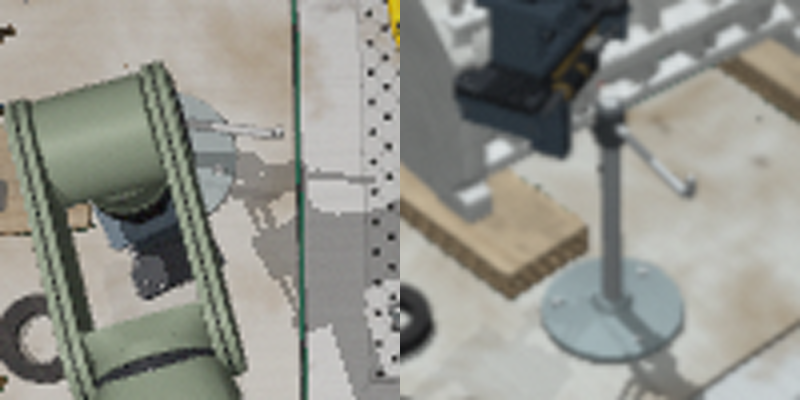

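Run:
```python
from h import *
mt,ms,mw=[env.camera_model(n) for n in("top","scene","wrist")]
s=env.state();p=np.array(s["ee_pos"]);print(p,s["force"],s["qpos"])
print("TCP top crop",(proj(mt,p)-[170,130])*4,"scene crop",(proj(ms,p)-[200,100])*4,"wrist x1.25",proj(mw,p)*1.25, "p+60up",proj(mw,p+[0,0,60])*1.25)
for X in [[643,174,270],[643,174,250],[623,45,250],[623,45,276],[513,194,250],[513,194,276]]: print(X,(proj(mt,X)-[170,130])*4,(proj(ms,X)-[200,100])*4,proj(mw,X)*1.25)
```

```text
[557.65633421 152.97444966 232.90851814] [ 0.37409519 -0.20646012  0.5094133 ] [ 1.42107750e+01  1.69890217e+01  8.36429492e+01 -1.65600137e-02
  7.93624268e+01 -8.68763437e+00]
TCP top crop [162.90579829 208.570956  ] scene crop [150.98621231 181.82329597] wrist x1.25 [318.85114176 268.11474118] p+60up [318.62484161 311.82028014]
[643, 174, 270] [134.11264721 111.58448425] [207.16991171  99.37898058] [476.56766761 314.96129482]
[643, 174, 250] [136.90442967 115.73525144] [207.39023138 116.95453312] [461.97950068 299.2028357 ]
[623, 45, 250] [276.15117293 133.26079167] [286.84582526 195.00044531] [345.30555213 446.09883457]
[623, 45, 276] [275.00902338 128.15053956] [287.74181241 171.89358185] [348.35098888 481.58231563]
[513, 194, 250] [116.96109139 255.4143746 ] [ 82.04527676 166.01073499] [273.05053022 184.80403443]
[513, 194, 276] [112.91759193 252.47812522] [ 79.88888324 142.91333963] [265.95437925 190.84392635]
```

Run:
```python
from h import *
f=np.load("w1.npy"); s=env.grab_frame("scene")
a=cv2.resize(f[190:384,312:512],(400,388),interpolation=cv2.INTER_CUBIC)
b=cv2.resize(s[85:182,215:315],(400,388),interpolation=cv2.INTER_CUBIC)
cv2.imwrite("pics/c5.png",np.hstack([a,b]))
```

```text
(no output)
```

View pics/c5.png

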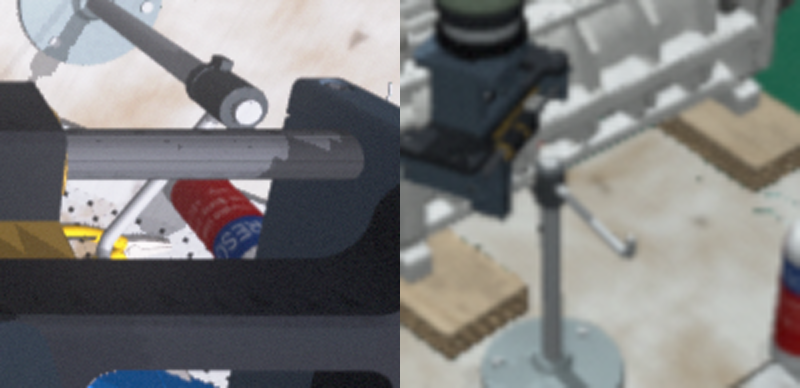

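Run:
```python
from h import *
ms=env.camera_model("scene")
c=lambda X:((proj(ms,X)-[215,85])*4+[400,0]).round()
s=env.state();p=np.array(s["ee_pos"]);R=Ro.from_euler("xyz",s["ee_rot"],degrees=True).as_matrix()
for n,v in dict(tcp=[0,0,0],fing60=[0,0,-60],bodyA=[-38,-89,-79],bodyB=[38,-89,-79],bodyC=[-38,89,-79],finA=[-16,-13,0],wrist=[0,0,-180]).items(): print(n,c(p+R@np.array(v)))
f=env.grab_frame("scene"); g=f[138:152,230:246].max(2); print(g)
```

```text
tcp [491. 242.]
fing60 [489. 189.]
bodyA [478. 244.]
bodyB [397. 218.]
bodyC [572. 127.]
finA [500. 256.]
wrist [483.  70.]
[[125 127 127 146 140 109  89  79  69  63  61  74 126 177 194 196]
 [134 159 173 182 180 168 159 141 118  98  86 123 169 192 197 199]
 [176 187 193 193 190 189 188 182 173 168 152 171 193 198 201 200]
 [192 193 193 193 192 192 193 192 193 192 187 193 198 200 201 200]
 [193 192 192 192 191 193 192 192 194 193 195 195 194 196 196 197]
 [192 191 193 191 191 190 189 190 191 190 191 190 190 190 191 192]
 [169 182 192 192 192 190 188 187 187 188 187 187 187 187 187 188]
 [172 169 184 189 187 187 189 188 186 186 187 186 185 186 185 186]
 [180 179 182 166 146 171 187 188 188 185 184 184 184 184 184 185]
 [177 180 180 167 149 170 183 186 186 186 185 185 183 184 183 183]
 [176 176 174 172 169 175 164 174 185 187 185 185 183 183 183 183]
 [174 173 170 170 173 177 172 169 179 186 185 184 183 184 184 183]
 [172 172 170 168 167 172 175 176 182 185 182 184 184 184 184 183]
 [171 169 169 167 164 163 167 174 181 182 172 176 180 184 184 182]]
```

```bash
echo '[0, -40, 0, 0, 0, 0, -10, -35, 0, 0, 0, 0, 0, 0, 45, 0, 0, 0, 0, 0, 45, 0, 0, 0, 0, 0, 45, 0, 0, 0, 0, 0, 30, 0, 0, 0, 0, 0, 0, 0, 0, 0]' | python3 drive.py
python3 - <<'E'
from h import *
go([490,110,50]); s=env.state(); print(s["force"])
ms=env.camera_model("scene");mw=env.camera_model("wrist"); p=np.array(s["ee_pos"])
f=env.grab_frame("scene"); w=env.grab_frame("wrist")
q=proj(ms,p).round().astype(int); q2=proj(mw,p).astype(int); print(q,q2)
a=f[q[1]-60:q[1]+40,q[0]-50:q[0]+50]; cv2.circle(a,(50,60),1,(0,0,255),-1)
b=w[q2[1]-60:q2[1]+40,q2[0]-50:q2[0]+50].copy(); cv2.circle(b,(50,60),1,(0,0,255),-1)
cv2.imwrite("pics/c6.png",cv2.resize(np.hstack([a,b]),(800,400),interpolation=cv2.INTER_NEAREST))
E
```

```text
time_s: 6.35
ee_pos: [488.9, 113.4, 64.3]
ee_rot: [-179.5, -0.1, 112.8]
force: [-0.1, -0.0, -0.2]
gripper_width: 0.5
gripper_force: 0.0
t 6.3 p [488.9 113.4  64.3] rot [-1.795e+02 -1.000e-01  1.128e+02]
-> [490, 110, 50] tool delta [-3.6 -0.1 14.3]
[-0.05663411 -0.01596365 -0.23406449]
[232 193] [255 214]
```

```bash
for z in 1; do echo '[0, 0, 10, 0, 0, 0, 0, 0, 10, 0, 0, 0, 0, 0, 0, 0, 0, 0, 0, 0, 0, 0, 0, 0]' | python3 drive.py|egrep 'pos|force:'|head -2; echo '[0, 0, 4, 0, 0, 0, 0, 0, 4, 0, 0, 0, 0, 0, 0, 0, 0, 0]' | python3 drive.py|egrep 'pos|force:'|head -2; echo '[0, 0, 4, 0, 0, 0, 0, 0, 0, 0, 0, 0]' | python3 drive.py|egrep 'pos|force:'|head -2; done
```

```text
ee_pos: [492.4, 114.6, 48.1]
force: [0.8, 0.1, 0.3]
ee_pos: [491.9, 114.5, 39.5]
force: [-0.1, 0.2, -0.2]
ee_pos: [491.9, 114.5, 35.5]
force: [-0.1, 0.1, -0.3]
```

View pics/c6.png

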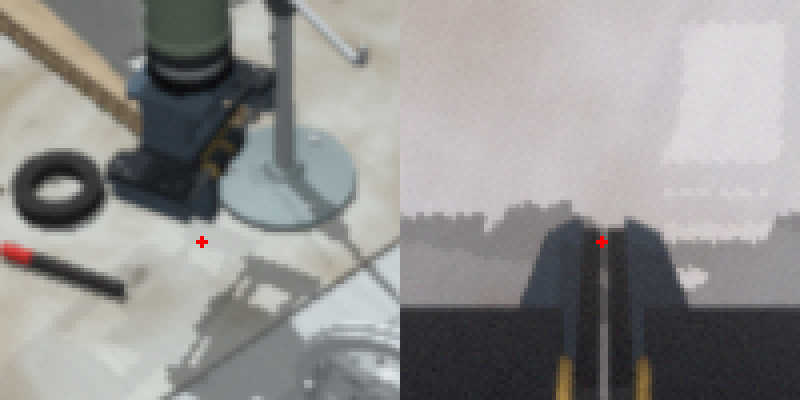

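The scene crop shows the finger tips ending at about (208,220), some 6 pixels above the predicted TCP mark at (202,242). I'll find the real tip height by touching the bench gently.

```bash
echo '[0, 0, 6, 0, 0, 0, 0, 0, 6, 0, 0, 0, 0, 0, 0, 0, 0, 0]' | python3 drive.py|egrep 'pos|force:'|head -2
echo '[0, 0, 5, 0, 0, 0, 0, 0, 0, 0, 0, 0]' | python3 drive.py|egrep 'pos|force:'|head -2
echo '[0, 0, 5, 0, 0, 0, 0, 0, 0, 0, 0, 0]' | python3 drive.py|egrep 'pos|force:'|head -2
echo '[0, 0, 4, 0, 0, 0, 0, 0, 0, 0, 0, 0]' | python3 drive.py|egrep 'pos|force:'|head -2
```

```text
ee_pos: [491.4, 114.4, 22.9]
force: [0.1, 0.7, -0.5]
ee_pos: [491.8, 114.5, 18.3]
force: [-1.2, 0.1, -0.5]
ee_pos: [491.9, 114.5, 13.4]
force: [-0.1, -0.7, 0.3]
ee_pos: [492.0, 114.5, 9.5]
force: [0.3, 0.4, -0.5]
```

```bash
for i in 1; do
echo '[0, 0, 5, 0, 0, 0, 0, 0, 0, 0, 0, 0]' | python3 drive.py|egrep 'pos|force:'|head -2
echo '[0, 0, 3, 0, 0, 0, 0, 0, 0, 0, 0, 0]' | python3 drive.py|egrep 'pos|force:'|head -2
echo '[0, 0, 3, 0, 0, 0, 0, 0, 0, 0, 0, 0]' | python3 drive.py|egrep 'pos|force:'|head -2; done
```

```text
ee_pos: [491.8, 114.5, 4.4]
force: [0.5, 0.4, -0.3]
ee_pos: [492.0, 114.5, 1.6]
force: [-0.4, -0.1, 0.1]
ee_pos: [492.1, 114.5, -1.4]
force: [0.1, -0.1, -0.1]
```

```bash
echo '[0, 0, 4, 0, 0, 0, 0, 0, 4, 0, 0, 0, 0, 0, 0, 0, 0, 0]' | python3 drive.py|egrep 'pos|force:'|head -2
echo '[0, 0, 4, 0, 0, 0, 0, 0, 0, 0, 0, 0]' | python3 drive.py|egrep 'pos|force:'|head -2
echo '[0, 0, 3, 0, 0, 0, 0, 0, 0, 0, 0, 0]' | python3 drive.py|egrep 'pos|force:'|head -2
```

```text
ee_pos: [491.8, 114.5, -9.7]
force: [-0.1, -0.3, -0.3]
ee_pos: [491.9, 114.5, -13.5]
force: [0.8, -0.1, 0.1]
ee_pos: [492.0, 114.5, -16.4]
force: [-0.4, -0.2, 0.0]
```

```bash
echo '[0, 0, 3, 0, 0, 0, 0, 0, 0, 0, 0, 0]' | python3 drive.py|egrep 'pos|force:'|head -2
echo '[0, 0, 3, 0, 0, 0, 0, 0, 0, 0, 0, 0]' | python3 drive.py|egrep 'pos|force:'|head -2
echo '[0, 0, 2, 0, 0, 0, 0, 0, 0, 0, 0, 0]' | python3 drive.py|egrep 'pos|force:'|head -2
echo '[0, 0, 2, 0, 0, 0, 0, 0, 0, 0, 0, 0]' | python3 drive.py|egrep 'pos|force:'|head -2
echo '[0, 0, 2, 0, 0, 0, 0, 0, 0, 0, 0, 0]' | python3 drive.py|egrep 'pos|force:'|head -2
```

```text
ee_pos: [492.0, 114.5, -19.4]
force: [-0.3, 0.2, 0.3]
ee_pos: [492.0, 114.5, -22.4]
force: [-0.4, -0.8, 0.2]
ee_pos: [492.1, 114.6, -24.2]
force: [0.5, -0.5, 0.2]
ee_pos: [492.1, 114.6, -26.2]
force: [0.2, -0.2, -0.3]
ee_pos: [492.1, 114.6, -28.3]
force: [-0.3, -0.2, -0.7]
```

```bash
echo '[0, 0, 2, 0, 0, 0, 0, 0, 0, 0, 0, 0]' | python3 drive.py|egrep 'pos|force:'|head -2
echo '[0, 0, 2, 0, 0, 0, 0, 0, 0, 0, 0, 0]' | python3 drive.py|egrep 'pos|force:'|head -2
echo '[0, 0, 2, 0, 0, 0, 0, 0, 0, 0, 0, 0]' | python3 drive.py|egrep 'pos|force:'|head -2
python3 -c "
from h import *
ms=env.camera_model('scene');mw=env.camera_model('wrist');p=np.array(env.state()['ee_pos']);print(env.state()['qpos'],mw['T'][:3,3]-p)
f=env.grab_frame('scene');q=proj(ms,p*[1,1,0]);print(q);c=q.round().astype(int);print(f[c[1]-12:c[1]+5,c[0]-6:c[0]+7].max(2))"
```

```text
ee_pos: [492.1, 114.6, -30.3]
force: [-0.5, -0.9, 1.2]
ee_pos: [492.1, 114.5, -32.3]
force: [-0.5, 0.9, 0.5]
ee_pos: [492.1, 114.5, -34.3]
force: [0.4, 0.1, 0.5]
[ 1.17949567e+01  2.57397288e+01  1.14340237e+02  5.24132174e-03
  3.99406083e+01 -1.10960562e+01] [-29.07276203  70.35621101 207.40289487]
[233.29739192 203.1709489 ]
[[ 49  54  58  61  56  43  31  48  51  39  36  35  28]
 [ 39  40  47  49  41  34  29  57  73  61  41  32  28]
 [ 38  35  37  35  33  29  34  66  81  81  71  43  36]
 [ 34  35  36  33  38  45  44  55  67  75  76  56  61]
 [ 34  34  34  35  42  52  59  64  63  56  58  61  96]
 [ 35  35  34  37  41  56  66  66  56  42  48  87 120]
 [ 33  36  38  37  36  48  62  60  51  43  61 126 164]
 [ 39  47  41  40  37  51  59  56  51  46  66 133 154]
 [ 41  45  40  35  38  57  64  59  54  47  61 108 123]
 [ 36  40  36  37  47  58  60  59  58  46  54  87 107]
 [ 34  37  34  38  52  59  59  60  58  47  48  82 116]
 [ 48  43  42  46  55  59  61  60  63  51  53  87 140]
 [ 59  55  56  55  58  64  63  61  61  55  59  91 124]
 [ 64  61  61  58  65  80  74  67  65  64  81 101 109]
 [ 83  68  63  65  74  94  99  94  85  78  94 104 105]
 [137  98  75  70  85 104 110 111 106 100 103 105 106]
 [146 111  97  90 100 109 113 112 112 108 106 104 104]]
```

```bash
echo '[0, 0, 2, 0, 0, 0, 0, 0, 0, 0, 0, 0]' | python3 drive.py|egrep 'pos|force:'|head -2
echo '[0, 0, 2, 0, 0, 0, 0, 0, 0, 0, 0, 0]' | python3 drive.py|egrep 'pos|force:'|head -2
echo '[0, 0, 2, 0, 0, 0, 0, 0, 0, 0, 0, 0]' | python3 drive.py|egrep 'pos|force:'|head -2
```

```text
ee_pos: [492.6, 114.7, -35.7]
force: [-0.2, -0.8, 3.7]
ee_pos: [492.7, 114.7, -35.8]
force: [-5.5, -0.7, 20.8]
ee_pos: [492.7, 114.7, -35.8]
force: [-8.8, -2.1, 38.4]
```

```bash
echo '[0, 0, -10, 0, 0, 0, 0, 0, -45, 0, 0, 0, 0, 0, -45, 0, 0, 0, 0, 0, -45, 0, 0, 0, 0, 0, -45, 0, 0, 0, 0, 0, -45, 0, 0, 0, 0, 0, -45, 0, 0, 0, 0, 0, -30, 0, 0, 0]' | python3 drive.py; echo '[-15, 35, 0, 0, 0, 0, -20, 35, 0, 0, 0, 0, -20, 35, 0, 0, 0, 0, -20, 35, 0, 0, 0, 0, -15, 20, 0, 0, 0, 0, 0, 0, 0, 0, 0, 0]' | python3 drive.py
python3 - <<'E'
from h import *
go([668,82,280],[668,82,197])
E
```

```text
time_s: 12.6
ee_pos: [493.0, 114.7, 273.3]
ee_rot: [179.7, 0.0, 112.9]
force: [0.7, 0.6, -0.0]
gripper_width: 0.8
gripper_force: 0.0
time_s: 13.2
ee_pos: [677.1, 92.9, 267.2]
ee_rot: [-179.9, -0.0, 112.8]
force: [-0.3, -0.2, 0.1]
gripper_width: 0.5
gripper_force: 0.0
t 13.2 p [677.1  92.9 267.2] rot [-179.9   -0.   112.8]
-> [668, 82, 280] tool delta [ -6.5 -12.6 -12.8]
-> [668, 82, 197] tool delta [-0.   0.2 83. ]
```

```bash
echo '[-7, -9, 25, 0, 0, 0, 0, 0, 25, 0, 0, 0, 0, 0, 20, 0, 0, 0, 0, 0, 0, 0, 0, 0]' | python3 drive.py; echo '[8, -14, 0, 0, 0, 0, 5, -11, 0, 0, 0, 0, 5, -11, 0, 0, 0, 0, 7, -9, 0, 0, 0, 0, 0, 0, 0, 0, 0, 0]' | python3 drive.py; echo '[8, -9, 0, 0, 0, 0, 9, -7, 0, 0, 0, 0, 9, -6, 0, 0, 0, 0, 11, -4, 0, 0, 0, 0, 11, -4, 0, 0, 0, 0, 0, 0, 0, 0, 0, 0]' | python3 drive.py;  echo '[11, -1, 0, 0, 0, 0, 11, -1, 0, 0, 0, 0, 6, 1, 0, 0, 0, 0, 0, 0, 0, 0, 0, 0]' | python3 drive.py
```

```text
time_s: 13.6
ee_pos: [666.2, 83.9, 196.7]
ee_rot: [-179.6, -0.1, 112.9]
force: [-0.3, 0.5, -0.7]
gripper_width: 0.3
gripper_force: 0.0
time_s: 14.1
ee_pos: [617.0, 90.0, 201.6]
ee_rot: [179.9, 0.0, 112.9]
force: [-0.4, 0.6, 0.8]
gripper_width: 0.7
gripper_force: 0.0
time_s: 14.7
ee_pos: [569.8, 123.4, 199.9]
ee_rot: [-179.9, -0.1, 113.0]
force: [0.6, 0.1, 0.3]
gripper_width: 0.1
gripper_force: 0.0
time_s: 15.1
ee_pos: [568.6, 127.3, 200.7]
ee_rot: [180.0, 2.5, 112.9]
force: [20.9, -49.4, -1.9]
gripper_width: 0.2
gripper_force: 26.5
```

```bash
echo '[-15, 0, 0, 0, 0, 0, -30, 0, 0, 0, 0, 0, -30, 0, -35, 0, 0, 0, -20, -20, -40, 0, 0, 0, 0, -45, -30, 0, 0, 0, 0, -45, 0, 0, 0, 0, 0, -40, 0, 0, 0, 0, 0, 0, 0, 0, 0, 0]' | python3 drive.py
python3 - <<'E'
from h import *
import pickle
go()
m=env.camera_model("wrist"); f=env.grab_frame("wrist"); np.save("w7.npy",f); pickle.dump(m,open("w7.pk","wb"))
for X in [[643,174,270],[643,174,250],[518,130,276],[512,194,276],[540,138,250]]: print(X,proj(m,X).round(),proj(env.camera_model("scene"),X).round(),proj(env.camera_model("top"),X).round())
E
```

```text
time_s: 15.9
ee_pos: [457.2, 2.2, 303.5]
ee_rot: [-179.9, -0.1, 112.8]
force: [0.3, -0.0, 0.1]
gripper_width: 0.3
gripper_force: 0.0
t 15.9 p [457.2   2.2 303.5] rot [-1.799e+02 -1.000e-01  1.128e+02]
[643, 174, 270] [539. 103.] [252. 125.] [204. 158.]
[643, 174, 250] [517. 104.] [252. 129.] [204. 159.]
[518, 130, 276] [385.  93.] [233. 144.] [216. 191.]
[512, 194, 276] [422.   6.] [220. 136.] [198. 193.]
[540, 138, 250] [398.  97.] [236. 146.] [214. 186.]
```

```bash
echo '[-40, -8, -5, 0, 0, 0, -40, -8, -5, 0, 0, 0, -40, -8, -5, 0, 0, 0, -40, -8, -5, 0, 0, 0, -40, -8, -5, 0, 0, 0, -30, -6, 0, 0, 0, 0, 0, 0, 0, 0, 0, 0, 0, 0, 0, 0, 0, 0]' | python3 drive.py
cat > snap.py <<'E'
import sys,pickle
from h import *
n=sys.argv[1]; go(); m=env.camera_model("wrist"); f=env.grab_frame("wrist"); pickle.dump((m,f),open(n,"wb"))
for X in [[472,-155,176],[460,-118,160],[643,174,270]]: print(proj(m,X).round())
E
python3 snap.py B
echo '[0, -40, 0, 0, 0, 0, 0, -40, 0, 0, 0, 0, 0, -30, 0, 0, 0, 0, 0, 0, 0, 0, 0, 0, 0, 0, 0, 0, 0, 0]' | python3 drive.py; python3 snap.py C
```

```text
time_s: 16.75
ee_pos: [509.6, -226.6, 326.4]
ee_rot: [-180.0, -0.1, 112.9]
force: [0.3, 0.5, 0.5]
gripper_width: 0.7
gripper_force: 0.0
t 16.8 p [ 509.6 -226.6  326.4] rot [-1.800e+02 -1.000e-01  1.129e+02]
[250. 113.]
[252.  81.]
[ 656. -245.]
time_s: 17.3
ee_pos: [407.8, -268.6, 328.2]
ee_rot: [179.9, 0.0, 112.9]
force: [0.2, -0.2, -0.2]
gripper_width: 0.6
gripper_force: 0.0
t 17.3 p [ 407.8 -268.6  328.2] rot [179.9   0.  112.9]
[337. 113.]
[338.  82.]
[ 810. -240.]
```

Run:
```python
from h import *
import pickle
B=pickle.load(open("B","rb"))[1];C=pickle.load(open("C","rb"))[1];A=np.load("w7.npy");s=env.grab_frame("scene");t=env.grab_frame("top")
cv2.imwrite("pics/A.png",A);cv2.imwrite("pics/S.png",s);cv2.imwrite("pics/T.png",t)
c=np.zeros((600,800,3),np.uint8)
def put(im,r0,r1,c0,c1,k,y,x):
    z=cv2.resize(im[r0:r1,c0:c1],None,fx=k,fy=k,interpolation=cv2.INTER_CUBIC); c[y:y+z.shape[0],x:x+z.shape[1]]=z
put(B,40,180,200,305,2.5,0,0)      # x<262,y<350
put(C,40,180,280,385,2.5,0,265)
put(s,105,185,205,270,4,0,530)     # 260x320
put(A,45,143,345,512,2.5,353,0)    # 417x245
put(t,150,204,190,240,4.5,353,425)   # 225x243
cv2.imwrite("pics/col.png",c)
```

```text
(no output)
```

View pics/col.png

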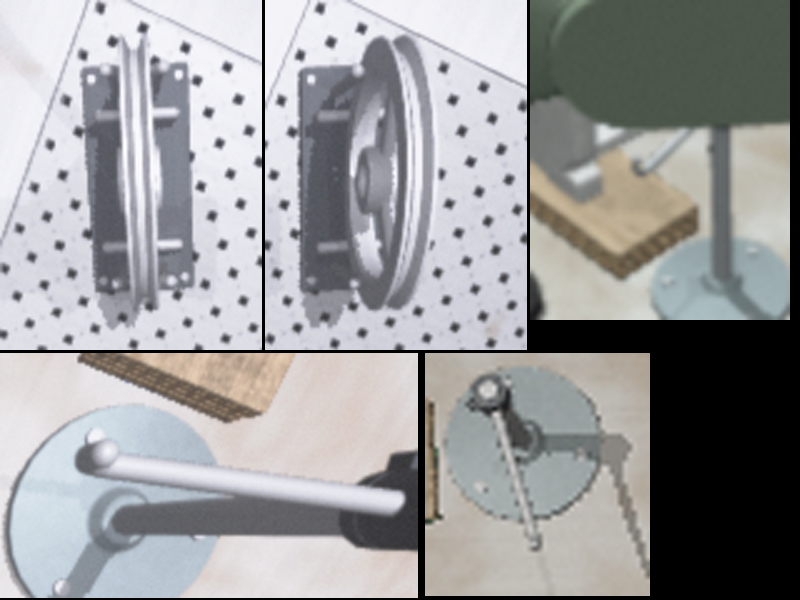

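The collage shows: rim in B from (134,39) to (146,303), in C the near rim face spanning rows 38–308 and columns 349–437 with the hub bore at (363,187). The arm is out: tip in the top tile (535,543) with the cap at (490,390), tip in the scene tile (640,168), tip in A (97,455).

Run:
```python
from h import *
import pickle
from scipy.optimize import least_squares
mB=pickle.load(open("B","rb"))[0];mC=pickle.load(open("C","rb"))[0];mA=pickle.load(open("w7.pk","rb"))
mt,ms=env.camera_model("top"),env.camera_model("scene")
px=lambda x,y,x0,y0,k,c0,r0:((x-x0+.5)/k-.5+c0,(y-y0+.5)/k-.5+r0)
A=(mA,px(97,455,0,353,2.5,345,45));T=(mt,px(535,543,425,353,4.5,190,150));S=(ms,px(640,168,530,0,4,205,105));Tc=(mt,px(489,390,425,353,4.5,190,150))
print("tip",*tri([A,T,S]));print("tipTS",*tri([T,S])); print("tip@276",onz(*T,274),onz(*A,274)); print("cap@270",onz(*Tc,270))
tb=lambda x,y:px(x,y,0,0,2.5,200,40); tc=lambda x,y:px(x,y,265,0,2.5,280,40)
th=np.linspace(0,2*np.pi,361)
def circ(P,off,r=80):
    c,s=np.cos(P[3]),np.sin(P[3]); a=np.array([c,s,0]);u=np.array([-s,c,0])
    return P[:3]+off*a+r*(np.cos(th)[:,None]*u+np.sin(th)[:,None]*[0,0,1])
def pr(m,X): return np.array([proj(m,x) for x in X])
def res(P):
    bl,br,cl,cr=pr(mB,circ(P,-8)),pr(mB,circ(P,8)),pr(mC,circ(P,-8)),pr(mC,circ(P,8))
    o=[]
    for q,t,b in((bl,(120,38),(134,306)),(br,(149,37),(158,302))):
        o+=list(q[q[:,1].argmin()]-tb(*t))+list(q[q[:,1].argmax()]-tb(*b))
    o+=[cl[:,1].min()-tc(0,38)[1],cl[:,1].max()-tc(0,308)[1],cl[:,0].min()-tc(349,0)[0],cr[:,0].max()-tc(437,0)[0]]
    o+=list(proj(mC,P[:3]-13*np.array([np.cos(P[3]),np.sin(P[3]),0]))-tc(363,187))
    return np.array(o)
r=least_squares(res,[472,-155,96,np.radians(23)],loss="soft_l1",x_scale=[10,10,10,.1],diff_step=1e-3)
print(r.x[:3],np.degrees(r.x[3]),res(r.x).round(1))
go()
```

```text
tip [519.62047702 138.17408779 258.32271286] [np.float64(0.8297820498561271), np.float64(1.5608492933998208), np.float64(1.5208664277077621)]
tipTS [519.2944899  137.67710998 258.42299731] [np.float64(1.4706051719958877), np.float64(1.4706051719958915)]
tip@276 [516.35956686 136.92999676 274.        ] [514.44969441 134.79625504 274.        ]
cap@270 [643.20363441 172.87825956 270.        ]
[ 478.54523414 -148.5615983    87.092111  ] 25.49505380874351 [ 0.7 -0.3  0.5  1.   0.2 -0.5  0.9  2.1  0.   0.1 -2.2 -0.4 -0.9 -2.5]
t 17.4 p [ 408.5 -268.8  327.5] rot [180.  -0. 113.]
```

Run:
```python
from h import *
import pickle
from scipy.optimize import least_squares
mB=pickle.load(open("B","rb"))[0];mC=pickle.load(open("C","rb"))[0]
px=lambda x,y,x0,y0,k,c0,r0:((x-x0+.5)/k-.5+c0,(y-y0+.5)/k-.5+r0)
tb=lambda x,y:px(x,y,0,0,2.5,200,40); tc=lambda x,y:px(x,y,265,0,2.5,280,40)
# stand plate corners (z=8), from B and C; holes/corners seen: B TL(82,70) TR(187,65) BR(192,287) BL(95,290)
c=[onz(mB,tb(*q),8) for q in((82,70),(187,65),(192,287),(95,290))]; print(np.round(c,1)); print("centre",np.mean(c,0)); d=(c[1]-c[0]+c[2]-c[3]); print("yaw",np.degrees(np.arctan2(d[1],d[0]))); e=c[0]-c[3]+c[1]-c[2]; print("yaw2",np.degrees(np.arctan2(-e[0],e[1])))
c2=[onz(mC,tc(*q),8) for q in((301,68),(301,290))]; print("C left corners",np.round(c2,1))
for z in(96,176,8): print(z, onz(mB,tb(140,171),z), "tri rim mid?")
mt=env.camera_model("top"); T=lambda x,y:((x+.5)/4.2-.5+185,(y+.5)/4.2-.5+145)
print("top rim ends z96",onz(mt,T(375,281),96),onz(mt,T(522,216),96))
go([478,-150,300])
```

```text
[[ 410.2  -95.     8. ]
 [ 477.4  -63.2    8. ]
 [ 544.4 -205.2    8. ]
 [ 476.5 -236.2    8. ]]
centre [ 477.1302133  -149.88766392    8.        ]
yaw 24.92413062149028
yaw2 25.21094148513258
C left corners [[ 409.3  -93.9    8. ]
 [ 476.  -236.8    8. ]]
96 [ 475.60911078 -144.57057216   96.        ] tri rim mid?
176 [ 476.56897846 -146.79235274  176.        ] tri rim mid?
8 [ 474.55325633 -142.12661353    8.        ] tri rim mid?
top rim ends z96 [449.24934306 -86.29727846  96.        ] [ 508.40690994 -230.73858958   96.        ]
t 17.4 p [ 408.5 -268.8  327.5] rot [180.  -0. 113.]
-> [478, -150, 300] tool delta [ 82.2 110.4  27.6]
```

```bash
echo '[27, 37, 10, 0, 0, 0, 27, 37, 10, 0, 0, 0, 27, 37, 10, 0, 0, 0, 0, 0, 0, 0, 0, -2.2, 0, 0, 0, 0, 0, 0, 0, 0, 0, 0, 0, 0, 0, 0, 0, 0, 0, 0]' | python3 drive.py 60
python3 - <<'E'
from h import *
go([477.3,-150,215],[477.3,-150,125.5])
E
```

```text
time_s: 18.15
ee_pos: [478.3, -152.3, 297.8]
ee_rot: [180.0, 0.0, 115.0]
force: [0.5, 0.4, 0.8]
gripper_width: 53.3
gripper_force: 0.0
t 18.1 p [ 478.3 -152.3  297.8] rot [180.   0. 115.]
-> [477.3, -150, 215] tool delta [ 2.6  0.1 82.8]
-> [477.3, -150, 125.5] tool delta [ 0.  -0.  89.5]
```

```bash
echo '[2.5, 0, 35, 0, 0, 0, 0, 0, 35, 0, 0, 0, 0, 0, 35, 0, 0, 0, 0, 0, 35, 0, 0, 0, 0, 0, 20, 0, 0, 0, 0, 0, 12, 0, 0, 0, 0, 0, 0, 0, 0, 0, 0, 0, 0, 0, 0, 0]' | python3 drive.py; echo '[0, 0, 0, 0, 0, 0, 0, 0, 0, 0, 0, 0, 0, 0, 0, 0, 0, 0, 0, 0, 0, 0, 0, 0, 0, 0, 0, 0, 0, 0, 0, 0, 0, 0, 0, 0, 0, 0, 0, 0, 0, 0, 0, 0, 0, 0, 0, 0]' | python3 drive.py 0 45
```

```text
time_s: 18.95
ee_pos: [477.9, -150.3, 126.7]
ee_rot: [179.9, 0.1, 115.0]
force: [-0.6, -0.7, -0.2]
gripper_width: 60.1
gripper_force: 0.0
time_s: 19.75
ee_pos: [477.2, -149.6, 125.7]
ee_rot: [180.0, -0.0, 115.1]
force: [0.8, -0.2, 1.0]
gripper_width: 15.4
gripper_force: 45.0
```

```bash
echo '[0, 0, -5, 0, 0, 0, 0, 0, -10, 0, 0, 0, 0, 0, -10, 0, 0, 0, 0, 0, -10, 0, 0, 0, 0, 0, 0, 0, 0, 0, 0, 0, 0, 0, 0, 0]' | python3 drive.py; echo '[0, 0, -10, 0, 0, 0, 0, 0, -15, 0, 0, 0, 0, 0, -15, 0, 0, 0, 0, 0, -15, 0, 0, 0, 0, 0, -15, 0, 0, 0, 0, 0, -10, 0, 0, 0, 0, 0, 0, 0, 0, 0, 0, 0, 0, 0, 0, 0]' | python3 drive.py
```

```text
time_s: 20.35
ee_pos: [477.2, -149.7, 161.0]
ee_rot: [180.0, 0.0, 115.1]
force: [-0.5, 0.6, -5.8]
gripper_width: 15.9
gripper_force: 45.0
time_s: 21.15
ee_pos: [476.8, -149.5, 240.3]
ee_rot: [-180.0, -0.0, 115.1]
force: [-1.0, -0.0, -5.6]
gripper_width: 16.1
gripper_force: 45.0
```

```bash
echo '[0, 0, -2, 0, 0, 3, 0, 0, -3, 0, 0, 3.1, 0, 0, -3, 0, 0, 3, 0, 0, -1.5, 0, 0, 0, 0, 0, 0, 0, 0, 0, 0, 0, 0, 0, 0, 0]' | python3 drive.py
python3 - <<'E'
from h import *
go([450.8,117.8,249.7],[575.7,153.7,249.7])
E
```

```text
time_s: 21.75
ee_pos: [476.9, -149.5, 249.6]
ee_rot: [-180.0, -0.0, 106.0]
force: [0.9, 0.6, -4.2]
gripper_width: 15.7
gripper_force: 45.0
t 21.8 p [ 476.9 -149.5  249.6] rot [-180.   -0.  106.]
-> [450.8, 117.8, 249.7] tool delta [2.641e+02 4.880e+01 1.000e-01]
-> [575.7, 153.7, 249.7] tool delta [ 0.0e+00  1.3e+02 -1.0e-01]
```

```bash
echo '[10, 2, 0, 0, 0, 0, 20, 4, 0, 0, 0, 0, 25, 5, 0, 0, 0, 0, 25, 5, 0, 0, 0, 0, 25, 5, 0, 0, 0, 0, 25, 5, 0, 0, 0, 0, 25, 5, 0, 0, 0, 0, 25, 5, 0, 0, 0, 0]' | python3 drive.py; echo '[25, 4, 0, 0, 0, 0, 25, 4, 0, 0, 0, 0, 20, 3, 0, 0, 0, 0, 10, 2, 0, 0, 0, 0, 4, 0, 0, 0, 0, 0, 0, 0, 0, 0, 0, 0, 0, 0, 0, 0, 0, 0, 0, 0, 0, 0, 0, 0]' | python3 drive.py
python3 - <<'E'
from h import *
go([450.8,117.8,249.7],[575.7,153.7,249.7])
import pickle
m=env.camera_model("wrist");f=env.grab_frame("wrist");pickle.dump((m,f),open("D","wb"))
ms,mt=env.camera_model("scene"),env.camera_model("top")
s=env.state();p=np.array(s["ee_pos"]);c=p+[0,0,35.5-3.2-62]
print(c,proj(ms,c),proj(ms,[516.4,136.6,276]),proj(ms,[519,137.5,250]),proj(m,[516.4,136.6,276]))
sc=env.grab_frame("scene"); cv2.imwrite("pics/s8.png",sc)
E
```

```text
time_s: 22.55
ee_pos: [461.5, 35.0, 250.1]
ee_rot: [-180.0, -0.0, 106.0]
force: [0.6, -0.1, -4.7]
gripper_width: 15.6
gripper_force: 45.0
time_s: 23.35
ee_pos: [451.6, 116.9, 250.2]
ee_rot: [-180.0, 0.0, 105.9]
force: [-1.1, 0.1, -4.6]
gripper_width: 15.7
gripper_force: 45.0
t 23.4 p [451.6 116.9 250.2] rot [-180.     0.   105.9]
-> [450.8, 117.8, 249.7] tool delta [ 1.1 -0.6  0.5]
-> [575.7, 153.7, 249.7] tool delta [  0.3 130.   -0. ]
[451.66162713 116.95585524 220.49765089] [220.62266289 166.57254929] [230.98089077 143.24631454] [231.78945039 148.58388339] [350.00188868 225.48323439]
```

```bash
echo '[0.5, 15, 0.3, 0, 0, 0, 0, 15, 0, 0, 0, 0, 0, 10, 0, 0, 0, 0, 0, 0, 0, 0, 0, 0]' | python3 drive.py|egrep 'pos|force:'|head -2; echo '[0, 4, 0, 0, 0, 0, 0, 4, 0, 0, 0, 0, 0, 4, 0, 0, 0, 0, 0, 0, 0, 0, 0, 0]' | python3 drive.py|egrep 'pos|force:'|head -2; echo '[0, 4, 0, 0, 0, 0, 0, 4, 0, 0, 0, 0, 0, 0, 0, 0, 0, 0]' | python3 drive.py|egrep 'pos|force:'|head -2
```

```text
ee_pos: [491.8, 129.7, 249.3]
force: [-0.8, -0.6, -5.1]
ee_pos: [501.8, 132.6, 249.9]
force: [0.6, 0.0, -4.3]
ee_pos: [509.7, 134.8, 249.9]
force: [-1.4, 0.8, -3.9]
```

```bash
echo '[0, 4, 0, 0, 0, 0, 0, 4, 0, 0, 0, 0, 0, 4, 0, 0, 0, 0, 0, 0, 0, 0, 0, 0]' | python3 drive.py|egrep 'pos|force:'|head -2; echo '[0, 5, 0, 0, 0, 0, 0, 5, 0, 0, 0, 0, 0, 5, 0, 0, 0, 0, 0, 0, 0, 0, 0, 0]' | python3 drive.py|egrep 'pos|force:'|head -2; echo '[0, 8, 0, 0, 0, 0, 0, 8, 0, 0, 0, 0, 0, 8, 0, 0, 0, 0, 0, 0, 0, 0, 0, 0]' | python3 drive.py|egrep 'pos|force:'|head -2;  echo '[0, 7, 0, 0, 0, 0, 0, 6, 0, 0, 0, 0, 0, 4, 0, 0, 0, 0, 0, 0, 0, 0, 0, 0]' | python3 drive.py|egrep 'pos|force:'|head -2
```

```text
ee_pos: [521.3, 138.2, 249.8]
force: [-0.8, 0.5, -4.4]
ee_pos: [535.9, 142.3, 249.7]
force: [-0.1, 0.6, -4.6]
ee_pos: [559.4, 149.1, 249.5]
force: [0.5, -0.9, -5.1]
ee_pos: [575.0, 153.6, 249.7]
force: [-0.3, -0.9, -4.8]
```

```bash
echo '[0, 0, 8, 0, 0, 0, 0, 0, 8, 0, 0, 0, 0, 0, 5, 0, 0, 0, 0, 0, 0, 0, 0, 0, 0, 0, 0, 0, 0, 0]' | python3 drive.py|egrep 'pos|force:'|head -2; echo '[0, 0, 2, 0, 0, 0, 0, 0, 2, 0, 0, 0, 0, 0, 0, 0, 0, 0]' | python3 drive.py|egrep 'pos|force:'|head -2; echo '[0, 0, 1.5, 0, 0, 0, 0, 0, 0, 0, 0, 0, 0, 0, 0, 0, 0, 0]' | python3 drive.py|egrep 'pos|force:'|head -2
```

```text
ee_pos: [574.4, 153.4, 228.8]
force: [-0.4, 0.7, -4.7]
ee_pos: [574.3, 153.4, 224.7]
force: [0.1, -0.3, -4.0]
ee_pos: [574.5, 153.4, 223.4]
force: [-0.6, 0.3, -5.1]
```

```bash
for i in 1; do echo '[0, 0, 1, 0, 0, 0, 0, 0, 0, 0, 0, 0, 0, 0, 0, 0, 0, 0]' | python3 drive.py|egrep 'pos|force:'|head -2; echo '[0, 0, 1, 0, 0, 0, 0, 0, 0, 0, 0, 0, 0, 0, 0, 0, 0, 0]' | python3 drive.py|egrep 'pos|force:'|head -2; done
```

```text
ee_pos: [574.5, 153.4, 222.4]
force: [0.6, 0.3, -4.1]
ee_pos: [574.6, 153.4, 222.1]
force: [-1.9, -1.1, -0.5]
```

```bash
echo '[0, 0, 0, 0, 0, 0, 0, 0, 0, 0, 0, 0, 0, 0, 0, 0, 0, 0]' | python3 drive.py - 5; echo '[0, 0, 0, 0, 0, 0, 0, 0, 0, 0, 0, 0, 0, 0, 0, 0, 0, 0, 0, 0, 0, 0, 0, 0, 0, 0, 0, 0, 0, 0]' | python3 drive.py 34; echo '[0, 0, -4, 0, 0, 0, 0, 0, -10, 0, 0, 0, 0, 0, -20, 0, 0, 0, 0, 0, -30, 0, 0, 0, 0, 0, -30, 0, 0, 0, 0, 0, 0, 0, 0, 0]' | python3 drive.py
```

```text
time_s: 28.15
ee_pos: [574.6, 153.4, 221.9]
ee_rot: [180.0, -0.0, 106.0]
force: [-0.6, -1.0, 1.8]
gripper_width: 15.8
gripper_force: 5.0
time_s: 28.65
ee_pos: [574.5, 153.4, 221.3]
ee_rot: [180.0, -0.0, 106.0]
force: [-0.3, -0.2, -0.3]
gripper_width: 33.8
gripper_force: 0.0
time_s: 29.25
ee_pos: [576.5, 153.9, 321.2]
ee_rot: [179.4, 0.0, 106.0]
force: [0.5, -1.0, 0.3]
gripper_width: 34.0
gripper_force: 0.0
```

```bash
echo '[0, -30, -10, 0, 0, 0, -10, -35, 0, 0, 0, 0, -25, -35, 0, 0, 0, 0, -35, -35, 0, 0, 0, 0, -40, -30, 0, 0, 0, 0, -40, 0, 0, 0, 0, 0, -40, 0, 0, 0, 0, 0, -30, 0, 0, 0, 0, 0]' | python3 drive.py >/dev/null; for i in 1 2; do echo '[0, 0, 0, 0, 0, 0, 0, 0, 0, 0, 0, 0, 0, 0, 0, 0, 0, 0, 0, 0, 0, 0, 0, 0, 0, 0, 0, 0, 0, 0, 0, 0, 0, 0, 0, 0, 0, 0, 0, 0, 0, 0, 0, 0, 0, 0, 0, 0]' | python3 drive.py >/dev/null; done
cat > chk.py <<'E'
from h import *
go()
d=np.array([-.961,-.276,0]);u=np.array([.276,-.961,0]);C=np.array([643,173,250])+70*d-[0,0,57.5]
m=env.camera_model("scene");f=env.grab_frame("scene"); s0=cv2.resize(cv2.imread("pics/scene0.png"),(512,384),interpolation=cv2.INTER_AREA)
# change against the first picture: on rim (should differ), and outside the rim (should not)
for r in(71,40,95,110):
    o=[]
    for a in np.radians(range(0,360,15)):
        q=proj(m,C+r*(np.cos(a)*u+np.sin(a)*np.array([0,0,1]))).round().astype(int); o.append(int(np.abs(f[q[1],q[0]].astype(int)-s0[q[1],q[0]]).max()))
    print(r,o)
q=proj(m,C).astype(int);fr=[]
for i in range(10): fr.append(env.grab_frame("scene")[q[1]-35:q[1]+35,q[0]-35:q[0]+35].astype(float))
print("noise adj",np.abs(fr[0]-fr[1]).mean(),"0-5",np.abs(fr[0]-fr[5]).mean(),"0-9",np.abs(fr[0]-fr[9]).mean(), "max smooth",np.abs(cv2.blur(fr[0]-fr[9],(3,3))).max(), np.abs(cv2.blur(fr[0]-fr[5],(3,3))).max())
E
python3 chk.py
```

```text
t 31.6 p [ 476.4 -103.5  325.4] rot [180.  -0. 106.]
71 [126, 142, 132, 53, 12, 13, 8, 63, 5, 4, 12, 8, 56, 43, 29, 25, 26, 109, 23, 21, 11, 34, 20, 122]
40 [44, 62, 97, 124, 119, 107, 14, 28, 27, 7, 21, 27, 42, 17, 20, 18, 13, 12, 56, 33, 19, 2, 66, 46]
95 [134, 129, 119, 143, 30, 27, 21, 23, 13, 14, 10, 18, 14, 18, 16, 19, 14, 33, 8, 20, 14, 19, 7, 105]
110 [132, 122, 119, 132, 7, 49, 25, 14, 19, 21, 12, 15, 15, 26, 21, 22, 20, 24, 20, 16, 16, 19, 19, 108]
noise adj 0.8368027210884353 0-5 0.8762585034013606 0-9 0.8368707482993197 max smooth 3.0 14.11111111111111
```

```bash
echo '[-35, -25, -10, 0, 0, 0, -35, -25, -10, 0, 0, 0, -35, -25, 0, 0, 0, 0, -35, -20, 0, 0, 0, 0, -35, 0, 0, 0, 0, 0, -35, 0, 0, 0, 0, 0, -20, 0, 0, 0, 0, 0, 0, 0, 0, 0, 0, 0]' | python3 drive.py | head -2; for i in 1 2; do echo '[0, 0, 0, 0, 0, 0, 0, 0, 0, 0, 0, 0, 0, 0, 0, 0, 0, 0, 0, 0, 0, 0, 0, 0, 0, 0, 0, 0, 0, 0, 0, 0, 0, 0, 0, 0, 0, 0, 0, 0, 0, 0, 0, 0, 0, 0, 0, 0]' | python3 drive.py >/dev/null; done; python3 chk.py
python3 - <<'E'
from h import *
mt=env.camera_model("top");t=env.grab_frame("top").astype(int);T0=cv2.imread("pics/T.png").astype(int)
d=np.abs(t-T0).max(2); P=proj(mt,[575.7,153.7,262]); print(P, proj(mt,[516,136.5,270]))
r,c=P.round().astype(int)[::-1]; print(d[r-18:r+22:2,c-26:c+28:2])
E
```

```text
time_s: 33.0
ee_pos: [448.7, -353.1, 343.9]
t 34.6 p [ 448.4 -350.8  345.3] rot [-180.   -0.  106.]
71 [55, 47, 19, 88, 105, 17, 111, 39, 77, 50, 61, 14, 51, 39, 25, 21, 25, 115, 17, 16, 16, 40, 14, 54]
40 [14, 19, 10, 7, 27, 29, 19, 22, 35, 8, 14, 32, 38, 22, 26, 23, 18, 17, 61, 36, 26, 30, 22, 14]
95 [31, 28, 28, 29, 34, 95, 84, 105, 25, 31, 35, 75, 18, 25, 21, 27, 19, 35, 12, 26, 18, 26, 24, 25]
110 [30, 29, 28, 29, 10, 17, 117, 34, 79, 89, 31, 33, 3, 32, 28, 28, 26, 31, 27, 21, 19, 25, 26, 27]
noise adj 0.7608163265306123 0-5 0.7570068027210884 0-9 0.7543537414965986 max smooth 2.111111111111111 2.333333333333333
[209.57282766 176.22877558] [214.28907958 192.04662359]
[[  2   2   3   3   1   1   3   1   2   3   1   3   7   1   2   1   2   3
    2   3   0   3   2   1   1   2   2]
 [  3   3   3   2   3   1   1   2   3   5   2   2   2   2   1   2   1   3
    2   2   1   3   3   1   2   1   1]
 [  1   1   1   2   1   1   1   1   3   2   2   2   6   1   3   2   1   3
    2   1   3   1   2   1   3   2   1]
 [  1   2   2   1   1   2   1   1   3   2   2   0   4   1   1   2   2   1
    2 
[... 1141 characters left out ...]
  67  68  53   2  53]
 [  2   3   4   1  77 100 101  86  83  78  74  27   3   1   1   7   3  67
   68  64  64  67  65  65  52   3   6]
 [  1   0   1   2   2   2   2   3   1   1   2   1  11  13   5  18  69  67
   66  65  66  63  57  56  53  54   4]
 [  5   2   1   1   2   1   1   1   1   1  12  10  11   9   7   2  63  67
   65  56  54  53  54  54   2   1   3]
 [  1   0   2   1   1   1   2   8  10  11  11   9   9   9  10   1  69  56
   54  56   1   1   2   1   1   2   1]
 [  1   3   1   1   2   1   2   1   8  12  10  10  11   1   3   1   9   2
    1   1   2   3   2   1   3   3   3]
 [  2   3   2   0   1   3   1  10  12   1   1   1   3   2   3   1   1   2
    1   3   2   1   2   1   2   3   3]]
```

```bash
python3 -c "
from workcell import env
print(env.job_done())"
```

```text
the job is handed in; nothing more can be done
None
```

The job is handed in: the arm is swung out to where it would go no further, and the spoked pulley hangs still on it near the seat point. I checked that by comparing camera frames, not by eye, because my 10 picture views were used up. The robot is clear and the bystanders were not touched; the push at the stop reached about 54 N (through the fingers), and the robot's clock was at about 35 s.

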